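Load the serving dish and offer it, turned, with the fruit in the middle

ROBOT

A 7-joint arm with a two-finger parallel gripper is mounted at the origin on the work surface. World frame = base frame: x ahead of the robot, y to its left, z up, the work surface at z = 0. Lengths are in m, angles in degrees, forces in N, time in s.
With the tool pointing down it reaches from about 0.35 to 0.9 m from the base axis. Payload 7.2 kg.
Tool frame: the origin (TCP) lies on the centre line of the jaws, within the pads' length; the fingertips stand 19 mm ahead of it and the grasp point (between the pads) is the TCP; z points along the fingers, y is the line along which they close (so a half turn about z gives the same grasp; the last joint's range is limited). The gripper opens to 88 mm and grips with 3 to 60 N. Pads are 20 mm wide; open, the fingers measure 115 mm over their backs; the gripper's body (75 mm by 178 mm) begins 61 mm behind the grasp point.
Start: joints at [-3.908, 23.554, -0.728, 91.456, 0.321, 64.991, -4.71], TCP at [0.625, -0, 0.242] pointing down, gripper open.
Joint ranges: [-169.25, 169.25], [-16.82, 113.86], [-84.01, 82.57], [7.8, 145.47], [-59.2, 239.2], [7.22, 106.19], [-163.78, 163.78]. Speed limits (degrees/s): [136.94, 136.94, 172.46, 172.46, 180, 180, 180].

INTERFACE

Orientations are given as a 3x3 rotation matrix whose columns are the frame's x, y, z axes.
In Python, from rig import robot, optics, spotter gives the robot as it stands.
- The arm moves only by the tool servo_tool, never from a script. Its argument "commands" is a list that holds one entry, the list of rows, each a list of 5 numbers: the opening, from 0 (shut) to 1 (fully open), then the shift along the tool's x, y, z in shares of 600 mm (1.0 is 600 mm), then the turn about the tool's z in parts of the range, where 1.0 means 120 degrees. A call has 1 to 5 rows; each row is the pose to reach, as a shift and turn from the pose commanded when the call began, along the tool's axes at that moment; what a row does not reach only later rows make up. A row lasts 1/8 s, in which the tool goes at most 62.5 mm and 10.7 degrees, less where a joint would pass 70% of its speed; a pose out of reach is approached as far as the arm can. A call with a gripper value outside its range is refused whole. The fingers move at their own pace and stop on an object; "squeeze" is the grip in N (left out, the last holds). Time passes only in rows, so rows that repeat a pose let the fingers close. It gives the time, the measured TCP pose, the force, the opening and the grip force at its end, in the units of the state.
- robot.sense(): the state, without advancing time (a new reading comes with each control period).
- optics.read_camera(name): name is "scene" or "side" or "wrist"; returns a dict with "color" (384x512x3 uint8, red, green, blue), "mtx" (3x3 intrinsics, pixels), "position" and "attitude" of the camera in the world; the wrist camera has in their place "T_tool_cam" (4x4, takes a point from camera to tool coordinates, whose origin is the TCP and whose axes are the flange's). Camera axes: x right, y down, z forward; pixel columns grow to the right and rows downward; lengths in m; the calibration is good to about 2 mm. A picture is of the moment at which its call begins: read the wrist's pose just before it. There is no depth.
- robot.hand_in(): hands the job in; it is judged then, once.
Trained networks look in a picture, given as the dict that the camera call returned (one of the last four; its "shot" number tells which), for a name from the list of things; names that differ only in an ending like _2 or _b are one class to them, and where a whole thing is asked for, a point or a joint stands for the part that bears it (a point fixed in the world has none). Each returns a list of dicts, best first, with "p" (0 to 1); they miss things now and then, are a little off and sometimes report something else, mostly with a low value. They report only what shows in the picture. A call takes as long as a camera call. They do not tell look-alikes from the thing itself.
- spotter.masks_of(picture, label): "mask" (384x512 bool, what is visible of it) and "uv" ([column, row] in pixels, amid what is visible of it).
The state is a dict: "clock": time; "joint_positions": joint angles; "joint_velocities": joint speeds; "tau": joint torques, N m; "tcp_pos": TCP position; "eef_rot": TCP orientation; "wrist_force": force on the tool from outside, world axes, zero at the start; "moment": the same for the moment, N m; "width": finger opening in m; "gripper_force": force on a finger pad.
Only numpy, scipy, OpenCV 4.12 (cv2) and the standard library are available. Lean on these libraries where they do the work, as an engineer would, in place of code of your own. Each camera call takes 0.05 s, during which the arm holds its last target. There are 200 camera calls.

TASK

Take the clementine out of its egg cup and set it gently into the middle of the dish on the wooden riser. Then lift the dish straight up by one of its two handles, a good 4 cm clear of the riser, and only then turn it a quarter turn, level and with the clementine staying in the middle, so that its handles lie along the riser and the handle you hold is at the riser's end nearer to you, the free one offered to the person opposite. Finish while still holding the dish there, still, over the middle of the riser: do not put it down or let go, do not drop anything, and leave the spice jar, pepper mill and mug where they stand.

Things in the scene. Friction and masses are not known exactly. Their poses are not given: they have to be found in the camera images.
- riser: Oblong wooden riser like a little bench, fixed to the table, 200 mm long (its x), 64 mm wide (its y), 60 mm high. Origin: centre of its underside, on the table. Its +x points roughly away from the robot (within about 20 degrees); its end at -x is the one nearer to the robot.
- dish: Loose steel dish, 176 mm wide, 24 mm high, 0.2 to 0.33 kg, two black stub handles along its x. Starts crosswise on the riser's middle: its x roughly along the riser's +y, handles overhanging. Origin: centre of its underside, z up. Inside is a shallow cone: 6 mm high at the centre, 11.5 at radius 42, 24 at the rim. A firm grip (50 N) on one handle carries it level.
- dish_handle_a (a point): Middle of the handle on the dish's +x side, 112 mm from the dish's axis, 18 mm above its underside. Each handle is a black bar 56 mm long outwards (radius 84 to 140 mm), 16 mm wide, 20 mm high (8 to 28 mm above the dish's underside), free at its sides and below; grip it across its width from above.
- dish_handle_b (a point): The same for the other handle, on the dish's -x side.
- clementine: Loose clementine, a ball of 48 mm diameter, about 70 g. Origin at its centre. It starts sitting on the egg cup, its centre 48 mm above the table; at rest in the middle of the dish its centre is 30 mm above the dish's underside (90 mm above the table while the dish is on the riser).
- egg_cup: Loose white egg cup that carries the clementine: foot 54 mm across, cup 40 mm across, 30 mm high. Origin: centre of its underside. It stands to the left or to the right of the riser.
- spice_jar: Bystander: amber glass spice jar, 42 mm across, 85 mm high, standing on the other side of the riser from the egg cup. Origin: centre of its underside.
- pepper_mill: Bystander: dark wooden pepper mill, 54 mm across, 152 mm high, beside the far end of the riser. Origin: centre of its underside.
- mug: Bystander: blue mug, 80 mm across, 90 mm high, beside the far end of the riser. Origin: centre of its underside.
Not all that is in view belongs to the job. What is shaped like the riser but purple is not meant.

How it is judged:
By the outcome, as a careful person would: the job done as asked, in the order asked, and still so for the second after the job is handed in, while the arm keeps its last pose, push and grip.
It also fails if it takes over 72 s, if anything falls off the work surface, if the arm or the gripper's body presses on something with over 40 N, if the wrist force passes 120 N, or if a joint passes its speed limit or range.

## Working session

There is one attempt and no reset: what is moved stays moved. The work goes in short steps, Python scripts to look and compute and a tool call to move; the robot and the scene stay as the last step left them, time stands still between calls to the robot, and variables do not carry over. Pictures are saved under pics/ and viewed, at most 10 in all, crops included, and the job is handed in when it is done.

Besides the shell and the picture viewer there is one more tool, called after "Request:" in YAML: its name, and indented under it one key for each argument. servo_tool: Moves the arm, as the interface text tells. Its arguments: {"type":"object","properties":{"commands":{"type":"array"},"squeeze":{"type":"number"}},"required":["commands"]}

```bash
mkdir -p pics
cat > h.py <<'E'
import numpy as np, cv2
from rig import robot, optics, spotter
names=["riser","dish","dish_handle_a","clementine","egg_cup","spice_jar","pepper_mill","mug"]
def ray(P,uv):
    K=P["mtx"]; d=np.linalg.inv(K)@np.array([uv[0],uv[1],1.0]); R=np.array(P["attitude"]); return np.array(P["position"]),R@d
def atz(P,uv,z):
    o,d=ray(P,uv); return o+d*(z-o[2])/d[2]
def tri(a):
    A=np.zeros((3,3));b=np.zeros(3)
    for o,d in a:
        d=d/np.linalg.norm(d);M=np.eye(3)-np.outer(d,d);A+=M;b+=M@o
    return np.linalg.solve(A,b)
def save(P,n): cv2.imwrite("pics/"+n,cv2.cvtColor(P["color"],cv2.COLOR_RGB2BGR))
E
python3 - <<'E'
from h import *
np.set_printoptions(precision=3,suppress=True)
S=optics.read_camera("scene");D=optics.read_camera("side")
print(S["attitude"],S["position"],D["attitude"],D["position"])
ims=[]
for n in names:
    r=[]
    for P,t in((S,"sc"),(D,"si")):
        m=spotter.masks_of(P,n)
        for k in m[:3]: print(n,t,round(k["p"],2),np.round(k["uv"],1),k["mask"].sum())
        if m: r.append(ray(P,m[0]["uv"]))
    if len(r)==2: print("   tri",tri(r))
both=np.hstack([S["color"],D["color"]])
cv2.imwrite("pics/a.png",cv2.cvtColor(cv2.resize(both,(800,300)),cv2.COLOR_RGB2BGR)); save(S,"s.png")
print(robot.sense()["eef_rot"])
E
```

```text
[[ 0.881  0.301 -0.366]
 [ 0.474 -0.574  0.668]
 [-0.01  -0.761 -0.648]] [ 0.937 -0.664  0.755] [[-0.744 -0.473  0.472]
 [-0.668  0.514 -0.538]
 [ 0.012 -0.716 -0.698]] [-0.086  0.777  1.021]
riser sc 0.94 [173.5 213.2] 1453
riser sc 0.82 [214.8 163.2] 968
riser sc 0.69 [232.2 137.2] 238
riser si 0.84 [297.8 259.6] 1940
riser si 0.8 [228.2 321.2] 2565
riser si 0.78 [215.7 147.9] 1070
   tri [ 0.333  0.025 -0.077]
dish sc 0.85 [261.9 191.8] 1942
dish si 0.73 [252.2 185.9] 2234
   tri [0.58  0.059 0.083]
dish_handle_a sc 0.66 [261.8 193.4] 1892
dish_handle_a si 0.77 [248.2 188. ] 2175
   tri [0.583 0.065 0.075]
clementine sc 0.79 [178.2 278.8] 361
clementine si 0.69 [342.3 148.5] 140
   tri [ 0.518 -0.298  0.044]
egg_cup sc 0.79 [178.3 294.8] 225
egg_cup si 0.23 [249.8 188.4] 2191
   tri [ 0.596 -0.165 -0.083]
spice_jar sc 0.71 [281.9 157.9] 110
spice_jar sc 0.6 [249.6 293.3] 1536
spice_jar si 0.92 [199.1 263.5] 442
spice_jar si 0.28 [272.2 209.6] 408
   tri [0.525 0.327 0.025]
pepper_mill sc 0.66 [332.8 173.1] 554
pepper_mill sc 0.17 [262.6 192.5] 1910
pepper_mill si 0.83 [161.4 207. ] 736
   tri [0.73  0.28  0.058]
mug sc 0.75 [249.9 292.5] 1588
mug si 0.66 [288.7 136.8] 729
   tri [ 0.694 -0.241  0.034]
[[-0.  1.  0.]
 [ 1.  0.  0.]
 [ 0.  0. -1.]]
```

View pics/a.png

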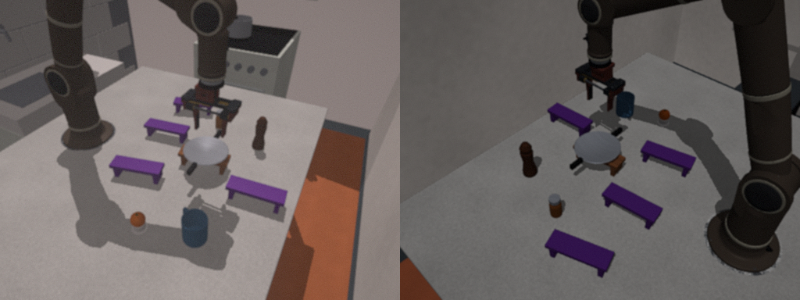

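View pics/s.png

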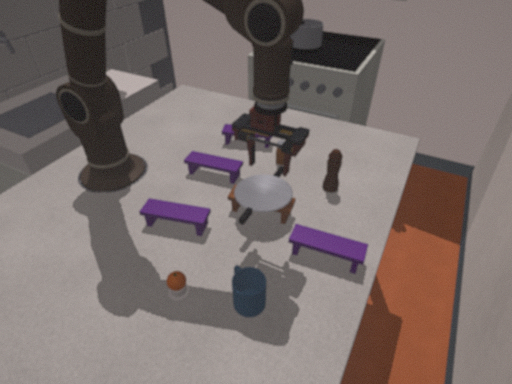

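The pictures show the brown riser with the dish at scene (262,192), its handles at about (246,214) and (279,170). The clementine on its cup is at (178,280), on the right, and the mug is at (250,293). The purple benches are decoys.

```bash
cat >> h.py <<'E'
def wrist():
    s=robot.sense();P=optics.read_camera("wrist");T=np.array(P["T_tool_cam"]);R=np.array(s["eef_rot"])
    P["attitude"]=R@T[:3,:3];P["position"]=np.array(s["tcp_pos"])+R@T[:3,3];return P
E
python3 - <<'E'
from h import *
np.set_printoptions(precision=3,suppress=True)
S=optics.read_camera("scene");D=optics.read_camera("side");W=wrist()
print(W["position"],W["attitude"])
for n in ["dish","clementine","egg_cup","mug"]:
    for k in spotter.masks_of(W,n)[:2]: print(n,round(k["p"],2),k["uv"])
save(W,"w.png")
# crops x4
a=cv2.resize(S["color"][140:250,200:310],(400,400),interpolation=cv2.INTER_CUBIC)
b=cv2.resize(D["color"][130:240,190:300],(400,400),interpolation=cv2.INTER_CUBIC)
cv2.imwrite("pics/c.png",cv2.cvtColor(np.hstack([a,b]),cv2.COLOR_RGB2BGR))
E
```

```text
[0.626 0.079 0.384] [[ 1.     0.     0.   ]
 [ 0.    -0.958 -0.288]
 [ 0.     0.288 -0.958]]
dish 0.76 [207.1, 109.2]
clementine 0.68 [187.3, 373.3]
egg_cup 0.88 [190.5, 356.9]
mug 0.59 [309.7, 352.7]
```

View pics/w.png

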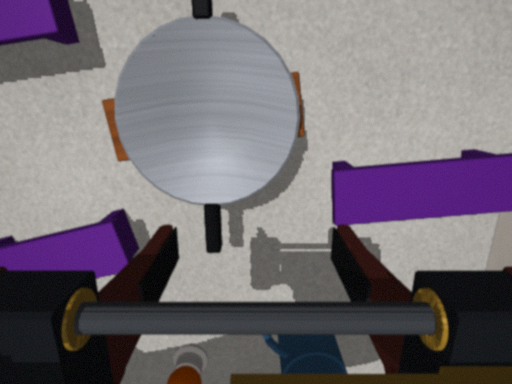

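View pics/c.png

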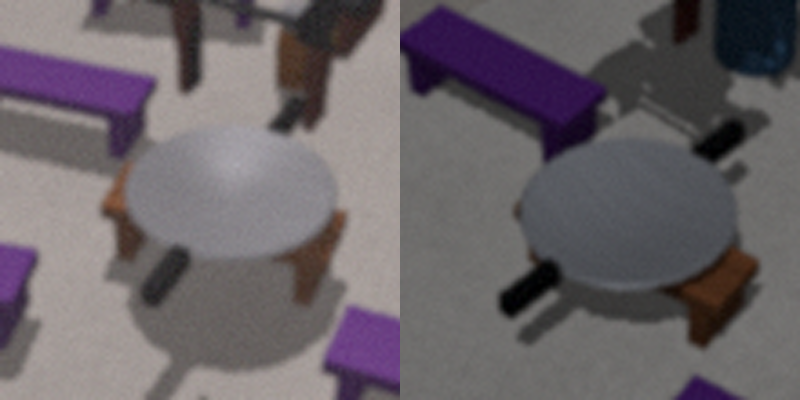

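The wrist view shows the dish centred near (207,109), its right handle at (213,228) and the far one at (202,5). The riser's ends run (104,100)-(121,160) and (297,72)-(304,135), and the cup and clementine are at about (190,365).

```bash
cat >> h.py <<'E'
def circ(P,m,z):
    c=max(cv2.findContours(m.astype(np.uint8),0,cv2.CHAIN_APPROX_NONE)[0],key=cv2.contourArea)[:,0,:]
    q=np.array([atz(P,u,z)[:2] for u in c],np.float32)
    (x,y),r=cv2.minEnclosingCircle(q); 
    from scipy.optimize import least_squares
    f=least_squares(lambda p:np.hypot(q[:,0]-p[0],q[:,1]-p[1])-p[2],[x,y,.088],loss='soft_l1',f_scale=.001).x
    return f
def blobs(P,sel,z,lo,hi):
    n,l,s,c=cv2.connectedComponentsWithStats(sel.astype(np.uint8))
    return [(l==i) for i in range(1,n) if lo<s[i][4]<hi]
E
python3 - <<'E'
from h import *
np.set_printoptions(precision=4,suppress=True)
W=wrist();S=optics.read_camera("scene");D=optics.read_camera("side")
for P in(W,S,D):
    m=spotter.masks_of(P,"dish")[0]["mask"]
    # only steel pixels (bright)
    m2=cv2.morphologyEx((m&(P["color"].max(2)>60)).astype(np.uint8),cv2.MORPH_OPEN,np.ones((9,9)))
    print("dish",circ(P,m2,.084))
hsv=cv2.cvtColor(W["color"],cv2.COLOR_RGB2HSV)
dark=(W["color"].max(2)<45);dark[262:]=0
for b in blobs(W,dark,0,150,3000):
    ys,xs=np.nonzero(b); r=cv2.minAreaRect(np.c_[xs,ys].astype(np.float32))
    q=np.array([atz(W,u,.088)[:2] for u in cv2.boxPoints(r)]);print("dark",xs.mean(),ys.mean(),b.sum(),q.ravel(),q.mean(0))
br=(hsv[...,0]>5)&(hsv[...,0]<18)&(hsv[...,1]>120);br[200:]=0;
for b in blobs(W,br,0,100,5000):
    c=max(cv2.findContours(b.astype(np.uint8),0,2)[0],key=cv2.contourArea);c=cv2.approxPolyDP(c,3,True)[:,0]
    for u in c: print("riser",u,atz(W,u,.06)[:2])
for P,t in((S,"sc"),(D,"si")):
    h=cv2.cvtColor(P["color"],cv2.COLOR_RGB2HSV);k=spotter.masks_of(P,"clementine")[0]
    print(t,k["uv"],atz(P,k["uv"],.048), k["mask"].sum())
    o=(h[...,0]<14)&(h[...,1]>150)&cv2.dilate(k["mask"].astype(np.uint8),np.ones((7,7))).astype(bool)
    ys,xs=np.nonzero(o);print(xs.mean(),ys.mean(),o.sum(),atz(P,(xs.mean(),ys.mean()),.048))
E
```

```text
dish [0.5811 0.0611 0.0861]
dish [0.5832 0.0574 0.0839]
dish [0.5779 0.064  0.0834]
dark 63.85164835164835 18.617216117216117 546 [0.4546 0.1576 0.4676 0.1606 0.472  0.1274 0.4586 0.1242] [0.4632 0.1424]
dark 201.67073170731706 8.38109756097561 328 [0.5732 0.1577 0.5892 0.1577 0.5887 0.145  0.5725 0.145 ] [0.5809 0.1514]
dark 212.71929824561403 227.4780701754386 684 [ 0.5759 -0.0242  0.591  -0.0242  0.5894 -0.0755  0.5736 -0.0755] [ 0.5825 -0.0499]
dark 160.72365038560412 250.4164524421594 778 [ 0.4899 -0.0874  0.4944 -0.0493  0.5459 -0.0493  0.5432 -0.0873] [ 0.5183 -0.0683]
dark 341.31729055258467 248.8342245989305 561 [ 0.7073 -0.0873  0.7047 -0.0503  0.7336 -0.0503  0.7372 -0.0873] [ 0.7207 -0.0688]
riser [292  73] [0.6623 0.1024]
riser [300 102] [0.6713 0.0752]
riser [299 135] [0.6717 0.0425]
riser [303 135] [0.6758 0.0425]
riser [298  75] [0.6683 0.1006]
riser [104 100] [0.4752 0.0771]
riser [117 157] [0.4809 0.0195]
riser [127 159] [0.4912 0.0174]
riser [113 120] [0.4817 0.0575]
riser [113 100] [0.4842 0.0771]
sc [178.3, 279.8] [ 0.5309 -0.2977  0.048 ] 310
175.252688172043 280.60215053763443 186 [ 0.5257 -0.3031  0.048 ]
si [342.8, 146.2] [ 0.5152 -0.3115  0.048 ] 146
338.0236220472441 146.45669291338584 127 [ 0.5261 -0.2995  0.048 ]
```

The manual's scale: shifts go in shares of 600 mm and turns go in shares of 120 degrees. Converting my numbers, -0.305 m / 0.6 = -0.5083, -0.02 m / 0.6 = -0.0333.

Request:
servo_tool:
  commands:
    - [[1,-0.1033,-0.0333,0,0],[1,-0.2067,-0.0667,0,0],[1,-0.31,-0.1,0,0],[1,-0.4117,-0.1333,0,0],[1,-0.5083,-0.1667,0,0]]

```text
clock: 2.28
tcp_pos: [0.5271, -0.2988, 0.2419]
eef_rot: [[-0.0, 1.0, 0.001], [1.0, 0.0, -0.0], [-0.0, 0.001, -1.0]]
wrist_force: [1.3, 0.4, -0.6]
width: 0.0879
gripper_force: 0.0
```

Converted, -0.04 m / 0.6 = -0.0667.

Request:
servo_tool:
  commands:
    - [[1,-0.0667,0,0,0],[1,-0.0667,0,0,0],[1,-0.0667,0,0,0]]

```text
clock: 2.65
tcp_pos: [0.5281, -0.3359, 0.2414]
eef_rot: [[-0.001, 1.0, -0.0], [1.0, 0.001, 0.001], [0.001, -0.0, -1.0]]
wrist_force: [-0.3, 0.4, -0.9]
width: 0.0882
gripper_force: 0.0
```

Run:
```python
from h import *
np.set_printoptions(precision=4,suppress=True)
W=wrist();s=robot.sense();print(s["clock"],s["tcp_pos"],s["joint_positions"],s["eef_rot"])
for n,z in(("clementine",.048),("egg_cup",.015),("mug",.09)):
    for k in spotter.masks_of(W,n)[:1]: print(n,k["p"],k["uv"],atz(W,k["uv"],z),k["mask"].sum()); 
    if n=="clementine": print(circ(W,k["mask"],.048))
save(W,"w2.png")
```

```text
2.7 [ 0.5284 -0.3353  0.2415] [23.7205 23.5842  5.9052 91.6855 -2.6686 64.89   30.3747] [[-0.0018  1.      0.0001]
 [ 1.      0.0018  0.0011]
 [ 0.0011  0.0001 -1.    ]]
clementine 0.9 [255.7, 142.3] [ 0.53   -0.3023  0.048 ] 1478
[ 0.5282 -0.3021  0.0228]
egg_cup 0.46 [253.5, 120.2] [ 0.5276 -0.2812  0.015 ] 182
mug 0.82 [425.1, 80.6] [ 0.6808 -0.2417  0.09  ] 9468
```

View pics/w2.png

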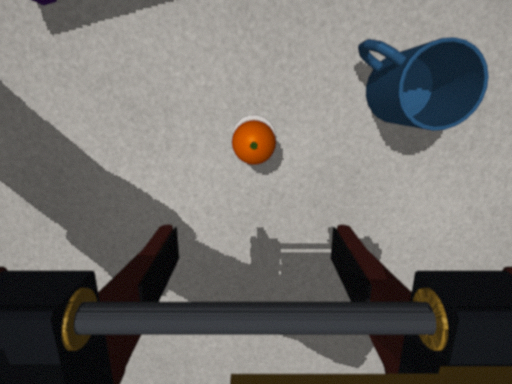

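The clementine is at (255,142), at about (0.529, -0.302), and the mug is well clear on the right.

Converted, 0.135 m / 0.6 = 0.225, 0.05 m / 0.6 = 0.0833.

Request:
servo_tool:
  commands:
    - [[1,0.0567,0,0.0833,0],[1,0.0567,0,0.1667,0],[1,0.0567,0,0.225,0],[1,0.0567,0,0.225,0],[1,0.0567,0,0.225,0]]

```text
clock: 3.48
tcp_pos: [0.5287, -0.3031, 0.1081]
eef_rot: [[-0.001, 1.0, 0.002], [1.0, 0.001, -0.001], [-0.001, 0.002, -1.0]]
wrist_force: [-0.6, 1.0, 1.4]
width: 0.0876
gripper_force: 0.0
```

Run:
```python
from h import *
np.set_printoptions(precision=4,suppress=True)
s=robot.sense();print(s["clock"],s["tcp_pos"])
W=wrist();r=[]
for k in spotter.masks_of(W,"clementine")[:2]: print(k["p"],k["uv"],atz(W,k["uv"],.048),k["mask"].sum(),circ(W,k["mask"],.048))
```

```text
3.475 [ 0.5287 -0.3031  0.1081]
0.89 [252.1, 213.9] [ 0.5279 -0.3013  0.048 ] 3820 [ 0.5275 -0.303   0.0248]
```

Converted, 0.055 m / 0.6 = 0.0917, -0.001 m / 0.6 = -0.0017.

Request:
servo_tool:
  commands:
    - [[1,0.0017,-0.0017,0.05,0],[1,0.0017,-0.0017,0.0917,0],[1,0.0017,-0.0017,0.0917,0],[0.4,0.0017,-0.0017,0.0917,0],[0.4,0.0017,-0.0017,0.0917,0]]
  squeeze: 8

```text
clock: 4.2
tcp_pos: [0.5276, -0.3025, 0.0532]
eef_rot: [[0.0, 1.0, 0.002], [1.0, -0.0, -0.001], [-0.001, 0.002, -1.0]]
wrist_force: [-0.9, 0.1, 0.5]
width: 0.0712
gripper_force: 0.0
```

Request:
servo_tool:
  commands:
    - [[0.4,0,0,0,0],[0.4,0,0,0,0],[0.4,0,0,0,0],[0.4,0,0,0,0]]
  squeeze: 8

```text
clock: 4.7
tcp_pos: [0.5269, -0.302, 0.0518]
eef_rot: [[-0.0, 1.0, 0.0], [1.0, 0.0, -0.0], [-0.0, 0.0, -1.0]]
wrist_force: [0.8, 0.6, 2.2]
width: 0.0476
gripper_force: 8.0
```

Converted, -0.19 m / 0.6 = -0.3167, -0.16 m / 0.6 = -0.2667.

Request:
servo_tool:
  commands:
    - [[0.4,0,0,-0.0333,0],[0.4,0,0,-0.1,0],[0.4,0,0,-0.1833,0],[0.4,0,0,-0.2667,0],[0.4,0,0,-0.3167,0]]

```text
clock: 5.32
tcp_pos: [0.5271, -0.3023, 0.2443]
eef_rot: [[0.0, 1.0, 0.002], [1.0, -0.0, -0.001], [-0.001, 0.002, -1.0]]
wrist_force: [0.7, 0.4, -1.1]
width: 0.0474
gripper_force: 8.0
```

Converted, 0.24 m / 0.6 = 0.4, 0.195 m / 0.6 = 0.325.

Request:
servo_tool:
  commands:
    - [[0.4,0.05,0.0083,0,0],[0.4,0.1417,0.025,0,0],[0.4,0.2333,0.05,0,0],[0.4,0.325,0.075,0,0],[0.4,0.4,0.09,0,0]]

```text
clock: 5.95
tcp_pos: [0.5809, -0.0594, 0.2414]
eef_rot: [[-0.001, 1.0, -0.0], [1.0, 0.001, 0.0], [0.0, -0.0, -1.0]]
wrist_force: [0.1, -0.4, -1.6]
width: 0.0473
gripper_force: 8.0
```

Request:
servo_tool:
  commands:
    - [[0.4,0.0333,0,0,0],[0.4,0.0333,0,0,0],[0.4,0.0333,0,0,0]]

```text
clock: 6.32
tcp_pos: [0.5804, -0.0445, 0.2416]
eef_rot: [[0.003, 1.0, -0.0], [1.0, -0.003, -0.001], [-0.001, -0.0, -1.0]]
wrist_force: [-1.1, -1.1, -0.6]
width: 0.0476
gripper_force: 8.0
```

```bash
cat > look.py <<'E'
from h import *
np.set_printoptions(precision=4,suppress=True)
import sys
s=robot.sense();W=wrist();print(s["clock"],s["tcp_pos"],s["width"],s["joint_positions"])
m=spotter.masks_of(W,"dish")[0]["mask"]
m2=cv2.morphologyEx((m&(W["color"].max(2)>60)).astype(np.uint8),cv2.MORPH_OPEN,np.ones((9,9)))
print("dish",circ(W,m2,.084))
dark=(W["color"].max(2)<45);dark[262:]=0
for b in blobs(W,dark,0,150,3000):
    ys,xs=np.nonzero(b); r=cv2.minAreaRect(np.c_[xs,ys].astype(np.float32))
    q=np.array([atz(W,u,.088)[:2] for u in cv2.boxPoints(r)]);print("dark",xs.mean(),ys.mean(),b.sum(),q.ravel(),q.mean(0))
hsv=cv2.cvtColor(W["color"],cv2.COLOR_RGB2HSV)
br=(hsv[...,0]>5)&(hsv[...,0]<18)&(hsv[...,1]>120);br[220:]=0
for b in blobs(W,br,0,100,5000):
    c=max(cv2.findContours(b.astype(np.uint8),0,2)[0],key=cv2.contourArea);c=cv2.approxPolyDP(c,3,True)[:,0]
    for u in c: print("riser",u,atz(W,u,.06)[:2])
save(W,sys.argv[1])
E
python3 look.py w3.png
```

```text
6.325 [ 0.5804 -0.0445  0.2416] 0.04755837826097924 [-0.1738 19.3847 -0.3189 97.6373  0.1997 62.9889 -0.719 ]
dish [0.5807 0.0565 0.0836]
dark 255.24928366762177 184.77507163323781 698 [ 0.5749 -0.0239  0.5884 -0.0239  0.5886 -0.0732  0.5745 -0.0731] [ 0.5816 -0.0485]
dark 199.54188481675394 250.70157068062827 382 [ 0.4989 -0.1313  0.5352 -0.0939  0.5501 -0.1109  0.5138 -0.1495] [ 0.5245 -0.1214]
dark 303.3172690763052 247.4417670682731 249 [ 0.6177 -0.0973  0.6284 -0.093   0.6433 -0.1322  0.6322 -0.1368] [ 0.6304 -0.1148]
riser [143  52] [0.4745 0.0768]
riser [156 116] [0.4814 0.0171]
riser [171 115] [0.4967 0.018 ]
riser [159  88] [0.4869 0.044 ]
riser [156  51] [0.4871 0.0776]
riser [228 219] [ 0.5514 -0.0951]
riser [280 219] [ 0.6095 -0.0953]
riser [258 209] [ 0.5849 -0.0833]
```

View pics/w3.png

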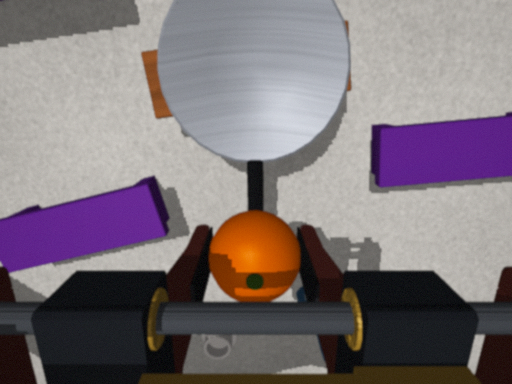

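The ball is held, and the cup was left at (217,345). The dish and right handle agree with the earlier measurement.

Converted, 0.11 m / 0.6 = 0.1833, 0.09 m / 0.6 = 0.15.

Request:
servo_tool:
  commands:
    - [[0.4,0.0667,0,0,0],[0.4,0.1333,0,0.0333,0],[0.4,0.1717,0,0.0833,0],[0.4,0.1717,0,0.15,0],[0.4,0.1717,0,0.1833,0]]

```text
clock: 7.05
tcp_pos: [0.5799, 0.0596, 0.1296]
eef_rot: [[0.001, 1.0, -0.002], [1.0, -0.001, -0.001], [-0.001, -0.002, -1.0]]
wrist_force: [0.8, -0.4, 0.5]
width: 0.0476
gripper_force: 8.0
```

Converted, 0.03 m / 0.6 = 0.05, 0.02 m / 0.6 = 0.0333.

Request:
servo_tool:
  commands:
    - [[0.4,0,0,0.0167,0],[0.4,0,0,0.0333,0],[0.4,0,0,0.05,0],[0.4,0,0,0.05,0],[0.4,0,0,0.05,0]]

```text
clock: 7.68
tcp_pos: [0.5811, 0.0611, 0.1021]
eef_rot: [[0.0, 1.0, 0.001], [1.0, -0.0, 0.0], [0.0, 0.001, -1.0]]
wrist_force: [-0.1, -0.2, -0.7]
width: 0.0474
gripper_force: 8.0
```

Now down in small steps to about 0.095, watching the force.

Converted, 0.006 m / 0.6 = 0.01, 0.003 m / 0.6 = 0.005.

Request:
servo_tool:
  commands:
    - [[0.4,0,0,0.005,0],[0.4,0,0,0.01,0],[0.4,0,0,0.01,0],[0.4,0,0,0.01,0]]

```text
clock: 8.18
tcp_pos: [0.5808, 0.061, 0.0957]
eef_rot: [[-0.0, 1.0, 0.0], [1.0, 0.0, -0.0], [-0.0, 0.0, -1.0]]
wrist_force: [-0.4, -0.1, -0.2]
width: 0.0474
gripper_force: 8.0
```

Converted, 0.001 m / 0.6 = 0.0017.

Request:
servo_tool:
  commands:
    - [[0.4,0,0,0.0017,0],[0.4,0,0,0.0017,0],[0.4,0,0,0.0017,0]]

```text
clock: 8.55
tcp_pos: [0.5808, 0.061, 0.0947]
eef_rot: [[-0.0, 1.0, 0.0], [1.0, 0.0, 0.0], [0.0, 0.0, -1.0]]
wrist_force: [-0.6, -0.9, -1.4]
width: 0.047
gripper_force: 8.0
```

Converted, 0.001 m / 0.6 = 0.0017.

Request:
servo_tool:
  commands:
    - [[0.4,0,0,0.0017,0],[0.4,0,0,0.0017,0],[0.58,0,0,0.0017,0],[0.62,0,0,0.0017,0],[0.65,0,0,0.0017,0]]

```text
clock: 9.18
tcp_pos: [0.5808, 0.061, 0.0937]
eef_rot: [[-0.0, 1.0, 0.0], [1.0, 0.0, -0.0], [-0.0, 0.0, -1.0]]
wrist_force: [-0.3, -0.0, -0.5]
width: 0.0571
gripper_force: 0.0
```

Converted, -0.05 m / 0.6 = -0.0833, -0.02 m / 0.6 = -0.0333.

Request:
servo_tool:
  commands:
    - [[0.75,0,0,0,0],[0.75,0,0,0,0],[0.75,0,0,-0.0083,0],[0.75,0,0,-0.0333,0],[0.75,0,0,-0.0833,0]]

```text
clock: 9.8
tcp_pos: [0.5802, 0.0609, 0.1442]
eef_rot: [[-0.0, 1.0, -0.002], [1.0, 0.0, -0.0], [-0.0, -0.002, -1.0]]
wrist_force: [0.1, 0.3, -0.9]
width: 0.0658
gripper_force: 0.0
```

Converted, -0.13 m / 0.6 = -0.2167, -0.11 m / 0.6 = -0.1833.

Request:
servo_tool:
  commands:
    - [[0.75,0,0,-0.0833,0],[0.75,-0.0833,0,-0.15,0],[0.75,-0.1833,0,-0.15,0],[0.75,-0.2167,0,-0.15,0],[0.75,-0.2167,0,-0.15,0]]

```text
clock: 10.42
tcp_pos: [0.5806, -0.0702, 0.2343]
eef_rot: [[0.003, 1.0, 0.001], [1.0, -0.003, -0.0], [-0.0, 0.001, -1.0]]
wrist_force: [-0.4, 0.0, -0.3]
width: 0.0656
gripper_force: 0.0
```

```bash
cat >> look.py <<'E'
for k in spotter.masks_of(W,"clementine")[:1]: print("clem",k["p"],k["uv"],atz(W,k["uv"],.09),circ(W,k["mask"],.09))
E
python3 look.py w4.png
```

```text
10.425 [ 0.5806 -0.0702  0.2343] 0.0655994778780216 [ 2.1805 19.9869 -0.0388 97.8207  0.0161 62.1601  1.9741]
dish [0.5806 0.0341 0.0674]
dark 254.80357142857142 162.55119047619047 840 [ 0.5746 -0.0246  0.5884 -0.0247  0.5887 -0.0764  0.5742 -0.0764] [ 0.5815 -0.0505]
dark 182.86 250.27692307692308 650 [ 0.4833 -0.1171  0.5225 -0.1172  0.5205 -0.1532  0.48   -0.153 ] [ 0.5016 -0.1351]
dark 320.456570155902 248.6815144766147 449 [ 0.6392 -0.1175  0.6613 -0.1175  0.6639 -0.1536  0.641  -0.1535] [ 0.6513 -0.1355]
riser [248   0] [0.576  0.0931]
riser [230  13] [0.5596 0.0827]
riser [225  35] [0.5545 0.0646]
riser [238  59] [0.5662 0.0441]
riser [259  63] [0.586  0.0406]
riser [278  47] [0.6037 0.0544]
riser [280  24] [0.6051 0.0737]
riser [269   6] [0.5949 0.0883]
riser [136  21] [0.4736 0.0764]
riser [150  88] [0.4807 0.0184]
riser [168  89] [0.498  0.0174]
riser [154  59] [0.487  0.0443]
riser [150  19] [0.4866 0.078 ]
clem 0.94 [255.0, 30.3] [0.5822 0.0628 0.09  ] [0.5805 0.0611 0.0237]
```

View pics/w4.png

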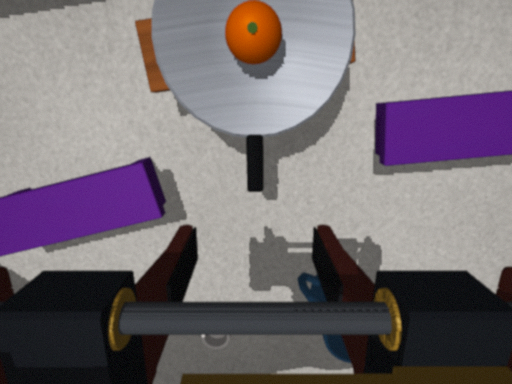

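The clementine sits in the middle of the dish at (254,31). The right handle is at (255,163), so I'll grip that.

Converted, 0.12 m / 0.6 = 0.2, 0.001 m / 0.6 = 0.0017.

Request:
servo_tool:
  commands:
    - [[0.6,0.0367,0.0017,0.05,0],[0.6,0.0367,0.0017,0.1333,0],[0.6,0.0367,0.0017,0.2,0],[0.6,0.0367,0.0017,0.2,0],[0.6,0.0367,0.0017,0.2,0]]

```text
clock: 11.2
tcp_pos: [0.5826, -0.0459, 0.1149]
eef_rot: [[-0.001, 1.0, 0.001], [1.0, 0.001, 0.0], [0.0, 0.001, -1.0]]
wrist_force: [0.7, -0.3, 1.8]
width: 0.0529
gripper_force: 0.0
```

```bash
python3 look.py w5.png | grep -v riser
```

```text
11.2 [ 0.5826 -0.0459  0.1149] 0.052936468650231085 [  0.4067  27.4235  -0.8502 104.5302   0.4982  47.9783  -0.5956]
dish [0.5805 0.0331 0.0661]
dark 251.2701986754967 230.31059602649006 1510 [ 0.5744 -0.023   0.5882 -0.0229  0.5886 -0.0621  0.5739 -0.0621] [ 0.5813 -0.0425]
dark 196.38306451612902 250.8084677419355 496 [ 0.5347 -0.041   0.5553 -0.041   0.5544 -0.0621  0.5331 -0.0621] [ 0.5444 -0.0516]
dark 307.4115942028985 249.0927536231884 345 [ 0.6108 -0.0409  0.6208 -0.0409  0.6221 -0.062   0.6117 -0.062 ] [ 0.6164 -0.0515]
clem 0.72 [248.9, 39.9] [0.5804 0.0603 0.09  ] [0.5805 0.0597 0.0233]
```

Converted, 0.037 m / 0.6 = 0.0617, -0.001 m / 0.6 = -0.0017.

Request:
servo_tool:
  commands:
    - [[0.6,0,-0.0017,0.0333,0],[0.6,0,-0.0017,0.0617,0],[0.6,0,-0.0017,0.0617,0],[0.35,0,-0.0017,0.0617,0],[0.25,0,-0.0017,0.0617,0]]
  squeeze: 10

```text
clock: 11.98
tcp_pos: [0.5812, -0.047, 0.0773]
eef_rot: [[0.0, 1.0, 0.001], [1.0, -0.0, -0.0], [-0.0, 0.001, -1.0]]
wrist_force: [0.3, 0.0, 0.5]
width: 0.0366
gripper_force: 0.0
```

Request:
servo_tool:
  commands:
    - [[0.22,0,0,0,0],[0.2,0,0,0,0],[0.18,0,0,0,0],[0.1,0,0,0,0],[0.1,0,0,0,0]]
  squeeze: 10

```text
clock: 12.6
tcp_pos: [0.5807, -0.047, 0.0767]
eef_rot: [[-0.0, 1.0, -0.0], [1.0, 0.0, -0.0], [-0.0, -0.0, -1.0]]
wrist_force: [-0.2, 0.9, 1.1]
width: 0.0158
gripper_force: 10.0
```

Request:
servo_tool:
  commands:
    - [[0.1,0,0,0,0],[0.1,0,0,0,0],[0.1,0,0,0,0],[0.1,0,0,0,0]]
  squeeze: 56

```text
clock: 13.1
tcp_pos: [0.5807, -0.047, 0.0767]
eef_rot: [[-0.0, 1.0, -0.0], [1.0, 0.0, -0.0], [-0.0, -0.0, -1.0]]
wrist_force: [-1.8, 0.2, 1.2]
width: 0.0155
gripper_force: 56.0
```

Converted, -0.017 m / 0.6 = -0.0283, -0.013 m / 0.6 = -0.0217.

Request:
servo_tool:
  commands:
    - [[0.1,0,0,-0.0033,0],[0.1,0,0,-0.0083,0],[0.1,0,0,-0.015,0],[0.1,0,0,-0.0217,0],[0.1,0,0,-0.0283,0]]

```text
clock: 13.72
tcp_pos: [0.5808, -0.047, 0.0939]
eef_rot: [[0.0, 1.0, 0.0], [1.0, -0.0, -0.0], [-0.0, 0.0, -1.0]]
wrist_force: [-0.4, 0.0, -3.5]
width: 0.0156
gripper_force: 56.0
```

Request:
servo_tool:
  commands:
    - [[0.1,0,0,-0.0067,0],[0.1,0,0,-0.015,0],[0.1,0,0,-0.0233,0],[0.1,0,0,-0.0317,0],[0.1,0,0,-0.04,0]]

```text
clock: 14.35
tcp_pos: [0.5808, -0.047, 0.118]
eef_rot: [[-0.0, 1.0, 0.0], [1.0, 0.0, -0.0], [-0.0, 0.0, -1.0]]
wrist_force: [-0.3, -0.7, -2.7]
width: 0.0157
gripper_force: 56.0
```

Converted, -0.019 m / 0.6 = -0.0317, -0.017 m / 0.6 = -0.0283.

Request:
servo_tool:
  commands:
    - [[0.1,0,0,-0.0083,0],[0.1,0,0,-0.0167,0],[0.1,0,0,-0.0233,0],[0.1,0,0,-0.0283,0],[0.1,0,0,-0.0317,0]]

```text
clock: 14.98
tcp_pos: [0.5808, -0.047, 0.1368]
eef_rot: [[-0.0, 1.0, 0.0], [1.0, 0.0, 0.0], [0.0, 0.0, -1.0]]
wrist_force: [0.2, 0.2, -3.7]
width: 0.0154
gripper_force: 56.0
```

```bash
cat > chk.py <<'E'
from h import *
import sys
np.set_printoptions(precision=4,suppress=True)
s=robot.sense();W=wrist();S=optics.read_camera("scene");D=optics.read_camera("side")
dz=s["tcp_pos"][2]-.0767
print(s["clock"],s["tcp_pos"],s["eef_rot"][0],s["width"],s["wrist_force"],s["moment"])
for P in(W,S,D):
    k=spotter.masks_of(P,"clementine");m=spotter.masks_of(P,"dish")
    if k: print("clem",k[0]["p"],atz(P,k[0]["uv"],.09+dz))
    if m: 
        m2=cv2.morphologyEx((m[0]["mask"]&(P["color"].max(2)>60)).astype(np.uint8),cv2.MORPH_OPEN,np.ones((9,9)));print("dish",circ(P,m2,.084+dz))
a=cv2.resize(S["color"][110:260,160:310],(400,400),interpolation=cv2.INTER_CUBIC)
b=cv2.resize(D["color"][100:250,180:330],(400,400),interpolation=cv2.INTER_CUBIC)
cv2.imwrite("pics/"+sys.argv[1],cv2.cvtColor(np.hstack([a,b]),cv2.COLOR_RGB2BGR))
E
python3 chk.py d1.png
```

```text
14.975 [ 0.5808 -0.047   0.1368] [-0.      1.      0.0001] 0.015376190325829778 [ 0.2257  0.2033 -3.6819] [-0.3498  0.0199  0.0015]
clem 0.68 [0.5809 0.0553 0.1501]
dish [0.5811 0.0305 0.0637]
dish [0.6407 0.0762 0.0352]
clem 0.59 [0.5761 0.0574 0.1501]
dish [0.5771 0.0654 0.0847]
```

View pics/d1.png

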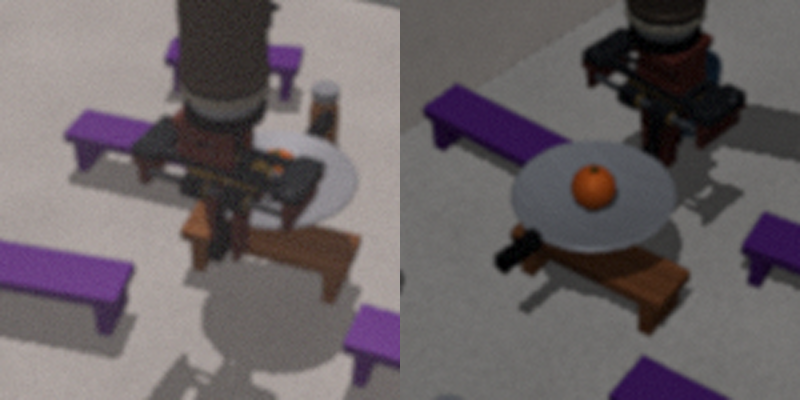

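The dish hangs level about 60 mm up, with the clementine at side-crop (593,187) in its middle. The riser is clear below, so I'll turn the dish about its centre.

Converted, -0.0225 m / 0.6 = -0.0375, -0.0169 m / 0.6 = -0.0282, 12 degrees / 120 = 0.1.

Request:
servo_tool:
  commands:
    - [[0.1,0,-0.0032,0,0.0083],[0.1,0.0002,-0.0095,0,0.025],[0.1,0.001,-0.0188,0,0.05],[0.1,0.0022,-0.0282,0,0.075],[0.1,0.004,-0.0375,0,0.1]]

```text
clock: 16.05
tcp_pos: [0.5578, -0.0446, 0.1367]
eef_rot: [[0.211, 0.977, -0.0], [0.977, -0.211, -0.0], [-0.0, -0.0, -1.0]]
wrist_force: [-0.2, -0.6, -2.4]
width: 0.0154
gripper_force: 56.0
```

Converted, -0.028 m / 0.6 = -0.0467, -0.0225 m / 0.6 = -0.0375, 15 degrees / 120 = 0.125.

Request:
servo_tool:
  commands:
    - [[0.1,0.0002,-0.0095,0,0.025],[0.1,0.001,-0.0188,0,0.05],[0.1,0.0022,-0.0282,0,0.075],[0.1,0.004,-0.0375,0,0.1],[0.1,0.0062,-0.0467,0,0.125]]

```text
clock: 16.68
tcp_pos: [0.5311, -0.0351, 0.1367]
eef_rot: [[0.457, 0.89, -0.0], [0.89, -0.457, 0.0], [-0.0, -0.0, -1.0]]
wrist_force: [0.1, 0.8, -3.1]
width: 0.0155
gripper_force: 56.0
```

Converted, -0.028 m / 0.6 = -0.0467, -0.0225 m / 0.6 = -0.0375, 15 degrees / 120 = 0.125.

Request:
servo_tool:
  commands:
    - [[0.1,0.0002,-0.0095,0,0.025],[0.1,0.001,-0.0188,0,0.05],[0.1,0.0022,-0.0282,0,0.075],[0.1,0.004,-0.0375,0,0.1],[0.1,0.0062,-0.0467,0,0.125]]

```text
clock: 17.3
tcp_pos: [0.5078, -0.0189, 0.1367]
eef_rot: [[0.672, 0.741, -0.0], [0.741, -0.672, 0.0], [-0.0, -0.0, -1.0]]
wrist_force: [-0.6, -0.7, -4.1]
width: 0.0156
gripper_force: 56.0
```

Converted, -0.028 m / 0.6 = -0.0467, -0.0225 m / 0.6 = -0.0375, 15 degrees / 120 = 0.125.

Request:
servo_tool:
  commands:
    - [[0.1,0.0002,-0.0095,0,0.025],[0.1,0.001,-0.0188,0,0.05],[0.1,0.0022,-0.0282,0,0.075],[0.1,0.004,-0.0375,0,0.1],[0.1,0.0062,-0.0467,0,0.125]]

```text
clock: 17.92
tcp_pos: [0.4894, 0.0026, 0.1367]
eef_rot: [[0.84, 0.542, -0.0], [0.542, -0.84, 0.0], [-0.0, -0.0, -1.0]]
wrist_force: [0.2, -0.4, -2.5]
width: 0.0155
gripper_force: 56.0
```

Converted, -0.028 m / 0.6 = -0.0467, -0.0225 m / 0.6 = -0.0375, 15 degrees / 120 = 0.125.

Request:
servo_tool:
  commands:
    - [[0.1,0.0002,-0.0095,0,0.025],[0.1,0.001,-0.0188,0,0.05],[0.1,0.0022,-0.0282,0,0.075],[0.1,0.004,-0.0375,0,0.1],[0.1,0.0062,-0.0467,0,0.125]]

```text
clock: 18.55
tcp_pos: [0.4773, 0.0281, 0.1367]
eef_rot: [[0.952, 0.306, -0.0], [0.306, -0.952, 0.0], [-0.0, -0.001, -1.0]]
wrist_force: [0.4, 0.0, -3.7]
width: 0.0153
gripper_force: 56.0
```

Converted, -0.0206 m / 0.6 = -0.0343, -0.0197 m / 0.6 = -0.0328, 11 degrees / 120 = 0.0917.

Request:
servo_tool:
  commands:
    - [[0.1,0.0002,-0.0095,0,0.025],[0.1,0.001,-0.0188,0,0.05],[0.1,0.002,-0.0267,0,0.0708],[0.1,0.003,-0.0328,0,0.0875],[0.1,0.0033,-0.0343,0,0.0917]]

```text
clock: 19.18
tcp_pos: [0.473, 0.0484, 0.1367]
eef_rot: [[0.993, 0.121, -0.0], [0.121, -0.993, 0.0], [-0.0, -0.0, -1.0]]
wrist_force: [-0.4, -0.2, -3.4]
width: 0.0157
gripper_force: 56.0
```

Request:
servo_tool:
  commands:
    - [[0.1,0,0,0,0],[0.1,0,0,0,0],[0.1,0,0,0,0]]

```text
clock: 19.55
tcp_pos: [0.4734, 0.0479, 0.1366]
eef_rot: [[0.993, 0.122, 0.0], [0.122, -0.993, 0.0], [0.0, -0.0, -1.0]]
wrist_force: [0.6, 0.7, -3.2]
width: 0.0157
gripper_force: 56.0
```

```bash
python3 chk.py d2.png; python3 -c "
from h import *
s=robot.sense();R=np.array(s['eef_rot']);print('yaw tool x',np.degrees(np.arctan2(R[1,0],R[0,0])),'dish c',s['tcp_pos']+R[:,0]*.108)
D=optics.read_camera('side');S=optics.read_camera('scene')
for P in(D,S):
  h=cv2.cvtColor(P['color'],cv2.COLOR_RGB2HSV);br=(h[...,0]>4)&(h[...,0]<18)&(h[...,1]>95)&(h[...,2]>35);br[:,:180]=0;br[:,320:]=0;br[:150]=0;br[260:]=0
  for b in blobs(P,br,0,60,5000):
    c=max(cv2.findContours(b.astype(np.uint8),0,2)[0],key=cv2.contourArea);c=cv2.approxPolyDP(c,1.5,True)[:,0]
    print('blob');[print(u,atz(P,u,.06)[:2].round(4)) for u in c]
"
```

```text
19.55 [0.4734 0.0479 0.1366] [0.9926 0.1217 0.    ] 0.015744128948087393 [ 0.6387  0.675  -3.2133] [0.059  0.5358 0.0087]
clem 0.59 [0.5749 0.0597 0.1499]
dish [0.5513 0.0573 0.0636]
clem 0.5 [0.5738 0.0642 0.1499]
dish [0.5844 0.0552 0.0841]
clem 0.73 [0.5777 0.0581 0.1499]
dish [0.5852 0.0738 0.0765]
yaw tool x 6.998484631170992 dish c [0.58060865 0.06118161 0.13662855]
blob
[250 162] [ 0.678  -0.0328]
[245 166] [ 0.6764 -0.0082]
[244 171] [0.6626 0.0109]
[248 177] [0.6348 0.0225]
[254 178] [0.6183 0.0134]
[260 168] [ 0.6356 -0.033 ]
[255 162] [ 0.6664 -0.0435]
blob
[240 194] [0.6016 0.0921]
[256 203] [0.5422 0.0875]
[255 206] [0.5362 0.0982]
[268 212] [0.4933 0.0906]
[270 223] [0.4617 0.1181]
[272 224] [0.4552 0.1171]
[277 220] [0.4547 0.0965]
[275 221] [0.4564 0.1031]
[274 218] [0.4658 0.0965]
[280 211] [0.4708 0.0647]
[279 207] [0.483  0.0547]
[283 208] [0.4721 0.05  ]
[273 201] [0.5114 0.0482]
[275 199] [0.5125 0.0381]
[287 205] [0.4713 0.0331]
[287 201] [0.4815 0.0208]
[268 192] [0.5467 0.0301]
[261 194] [0.5563 0.0503]
[269 196] [0.5335 0.0407]
[273 199] [0.5168 0.0421]
[272 
[... 407 characters left out ...]
.5074 0.1541]
[260 180] [0.5338 0.1316]
[265 181] [0.5504 0.1344]
[270 176] [0.5531 0.1657]
[270 170] [0.5386 0.1954]
[266 166] [0.5166 0.2097]
blob
[229 196] [0.4861 0.017 ]
[233 200] [0.5064 0.0067]
[233 208] [ 0.5245 -0.0241]
[235 209] [ 0.5319 -0.0251]
[237 204] [ 0.5261 -0.0034]
[244 200] [0.5358 0.0221]
[249 203] [0.5556 0.0172]
[280 210] [0.6503 0.0322]
[283 214] [0.665  0.0208]
[282 219] [0.671  0.0007]
[288 214] [0.6778 0.0275]
[293 202] [0.67   0.0822]
[291 198] [0.6575 0.0962]
[288 199] [0.6513 0.0878]
[280 196] [0.6241 0.0893]
[267 199] [0.5951 0.0584]
[265 197] [0.5856 0.0639]
[264 199] [0.5871 0.0542]
[263 197] [0.5803 0.061 ]
[244 194] [0.5221 0.0466]
[236 186] [0.4806 0.0691]
```

View pics/d2.png

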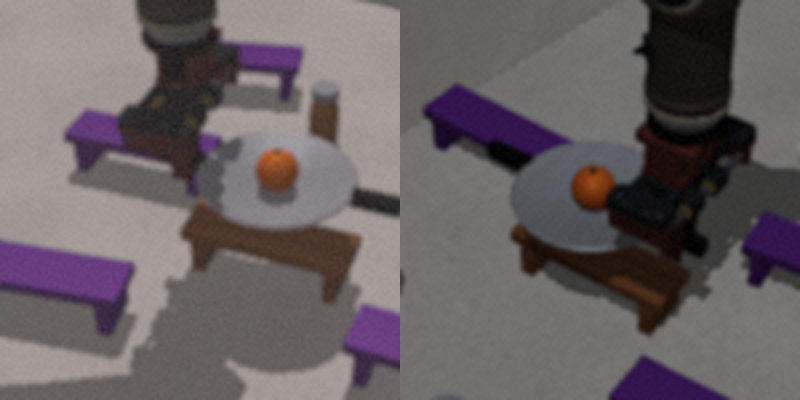

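The dish is over the riser with the clementine in its middle, at scene-crop (277,170) against a dish centre of about 276. The held handle is nearer the robot. I'll make a slight centring shift along the riser, then settle.

Converted, -0.004 m / 0.6 = -0.0067, -0.003 m / 0.6 = -0.005.

Request:
servo_tool:
  commands:
    - [[0.1,-0.0017,0,0,0],[0.1,-0.0033,0,0,0],[0.1,-0.005,0,0,0],[0.1,-0.0067,0,0,0],[0.1,-0.0067,0,0,0]]

```text
clock: 20.72
tcp_pos: [0.4694, 0.0476, 0.1367]
eef_rot: [[0.993, 0.122, -0.0], [0.122, -0.993, 0.0], [-0.0, -0.0, -1.0]]
wrist_force: [0.1, 0.3, -4.3]
width: 0.0158
gripper_force: 56.0
```

Request:
servo_tool:
  commands:
    - [[0.1,0,0,0,0],[0.1,0,0,0,0],[0.1,0,0,0,0],[0.1,0,0,0,0],[0.1,0,0,0,0]]

```text
clock: 21.35
tcp_pos: [0.4695, 0.0476, 0.1366]
eef_rot: [[0.993, 0.122, 0.0], [0.122, -0.993, -0.0], [0.0, 0.0, -1.0]]
wrist_force: [0.4, 0.0, -3.3]
width: 0.0156
gripper_force: 56.0
```

```bash
python3 -c "
from h import *
s=robot.sense();print(s['tcp_pos'],s['gripper_force'],max(abs(np.array(s['joint_velocities']))))
print(robot.hand_in())"
```

```text
[0.46947503 0.04755832 0.13664001] 55.984658002853394 0.029612859637885403
the job is handed in; nothing more can be done
None
```

The job is handed in at 21 s: the dish is held still and level about 6 cm above the middle of the riser, turned so its handles lie along the riser. The held handle is at the near end and the clementine is in the middle of the dish. The hand-in call returned no verdict.

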